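# Refit the timer dial of the toothbrush steriliser and hold it pressed in

## Robot

A 7-joint arm with a two-finger parallel gripper is mounted at the origin on the work surface. World frame = base frame: x ahead of the robot, y to its left, z up, the work surface at z = 0. Lengths are in mm, angles in rad, forces in N, time in s.
With the tool pointing down it reaches from about 425 to 925 mm from the base axis. Payload 6.8 kg.
Tool frame: the origin (TCP) lies between the finger pads; the fingertips stand 19 mm ahead of it and the grasp point (between the pads) is the TCP; z points along the fingers, x is the direction in which the jaws open and shut, and the axes are right-handed (so a half turn about z gives the same grasp; the last joint's range is limited). The gripper opens to 88 mm and grips with 3 to 60 N. Pads are 20 mm wide; open, the fingers measure 115 mm over their backs; the gripper's body (75 mm by 178 mm) begins 61 mm behind the grasp point.
Start: joints at [-1.223, 0.477, 0.022, 1.555, -0.011, 1.109, -0.083], TCP at [297.121, 606.107, 241.664] pointing down, gripper open.
Joint ranges: [-2.96, 2.96], [-0.34, 2.1], [-1.41, 1.46], [0.24, 2.44], [-1.37, 4.51], [0.17, 1.92], [-2.96, 2.96]. Speed limits (rad/s): [2.39, 2.39, 3.14, 3.14, 3.14, 3.14, 3.14].

## Interface

Orientations are given as a rotation vector (axis times angle).
In Python, from workcell import bot gives the robot as it stands. The module is installed in compiled form; this text tells all that it offers.
- The arm moves only by the shell command python3 -m crank 'ROWS' [FORCE]. ROWS is JSON, a list of rows, each an object of numbers: "hand": the opening, from 0 (shut) to 1 (fully open); "tx", "ty", "tz": the shift along the tool's x, y, z in mm; "wx", "wy", "wz": the turn, a rotation vector about the tool's x, y, z in rad. In form: [{"hand": .., "tx": .., "ty": .., "tz": .., "wx": .., "wy": .., "wz": ..}, ...]. A call has 1 to 5 rows; each row is the pose to reach, as a shift and turn from the pose commanded when the call began, along the tool's axes at that moment; what a row does not reach only later rows make up. A row lasts 1/10 s, in which the tool goes at most 50 mm and 8.59 degrees, less where a joint would pass 70% of its speed; a pose out of reach is approached as far as the arm can. A call with a gripper value outside its range is refused whole. The fingers move at their own pace and stop on an object; FORCE is the grip in N (left out, the last holds). Time passes only in rows, so rows that repeat a pose let the fingers close. It gives the time, the measured TCP pose, the force and the opening at its end, in the units of the state.
- bot.sense(): the state, without advancing time (a new reading comes with each control period).
- bot.grab_frame(name): name is "scene" or "top" or "wrist"; returns a dict with "color" (384x512x3 uint8, blue, green, red), "camera_matrix" (3x3 intrinsics, pixels), "dist" ([k1, k2, p1, p2, k3] as OpenCV has them; the pictures are not rectified), "extrinsics" (4x4, takes a point from world to camera coordinates); the wrist camera has in their place "T_tool_cam" (4x4, takes a point from camera to tool coordinates, whose origin is the TCP and whose axes are the tool frame's). Camera axes: x right, y up, looking along -z (the intrinsics and any distortion apply to the point x, -y, -z); pixel columns grow to the right and rows downward; lengths in mm; the calibration is good to about 2 mm. A picture is of the moment at which its call begins: read the wrist's pose just before it. There is no depth.
- bot.sign_off(): hands the job in, once; it reports no verdict.
The state is a dict: "clock": time; "joints": joint angles; "qd": joint speeds; "effort": joint torques, N m; "tcp_pos": TCP position; "eef_rot": TCP orientation; "contact_force": force on the tool from outside, world axes, zero at the start; "ft_torque": the same for the moment, N m; "grip_width": opening from 0.0 (shut) to 1.0 (fully open).
Only numpy, scipy, OpenCV 4.12 (cv2) and the standard library are available. Lean on these libraries where they do the work, as an engineer would, in place of code of your own. Each camera call takes 0.05 s, during which the arm holds its last target. There are 200 camera calls.

## Task

The timer dial has come off the toothbrush steriliser. Pick it up, turn it so that its pointer (the flat of its bore lies under it) faces the same way as the flat of the D-shaped steel shaft, push it fully home on the shaft, then press dial and shaft all the way down against the spring and finish while still holding the dial pressed down. Leave the other things on the glass shelf where they stand.

Things in the scene. Friction and masses are not known exactly. Their poses are not given: they have to be found in the camera images.
- dial: Loose grey plastic dial, 50 g, standing on its open underside. Origin: centre of the underside, z up. Fluted skirt 49 mm across, 0 to 13 mm high; disc 50 mm across, 13 to 17 mm; on it a flat-sided grip bar 14 mm wide (y), x = -19 to 19 mm, 17 to 39 mm high. At +x the bar ends in a pointed nose (the pointer, tip at x = 26 mm); the other end is square.
- dial_bore (a point): Centre of the closed upper end of the dial's D-shaped bore, on the dial's axis 13 mm above its underside; axes as the dial. The bore is open below, 13 mm deep, radius 8.7 mm, its flat 3.7 mm from the axis on the +x side, under the pointer. This point meets spindle_tip when the dial is fully home.
- spindle_tip (a point): Centre of the top of the steriliser's upright steel D-shaft; z up, x points to its flat side. Radius 8 mm, flat 3 mm from the axis, top 2.5 mm tapered in by 2 mm; stands 22 mm above the deck, 117 mm above the work surface. The dial goes on (0.7 mm play all round, 5 to 10 degrees in turn) when dial x and shaft x agree; turned wrong it rests on the tip.
- spindle (a joint): How far the shaft is pressed down, m: 0 = up (start), 0.006 = against its stop. A spring resists with 4 N at first and 10 N at the stop, and lifts the shaft again when let go. The dial, once home on the shaft, presses it; at the stop the dial's skirt is still 3 mm clear of the deck.
- spindle_turn (a joint): Turn of the D-shaft about its upright axis relative to the steriliser, rad, anticlockwise from above; 0 = flat towards the steriliser's +x. It stays where it is and turns stiffly (0.03 N m) between -1.2 and 1.2; starts within 0.5 of zero.
- steriliser: White plastic toothbrush steriliser, fixed; box 130 (x) by 200 (y) by 75 mm, its top the deck. Origin: centre of its underside, z up. Clear hood 112 x 75 x 52 mm on the deck at x = 0, y = 52 mm (top 127 mm above the underside). D-shaft on the deck at x = -20, y = -50 mm. It and the rest stand on a fixed glass shelf, 360 (x) by 920 mm (y), top 20 mm above the work surface.
- tumbler: White ceramic tumbler, open above, 72 mm across, 95 mm tall, upright. Origin: centre of its underside. To be left alone.
- jar: Frosted glass jar with an aluminium screw lid, 60 mm across, 65 mm tall, upright. Origin: centre of its underside. To be left alone.
- tin: Flat round aluminium tin, 66 mm across, 24 mm tall. Origin: centre of its underside. To be left alone.
- clipper: Stainless steel nail clipper lying flat, 60 mm along x, 13 mm wide, 12 mm tall. Origin: centre of its underside. To be left alone.
Things that resemble listed ones, but are neither listed nor needed, are in the scene too. What is meant by the dial is not orange, and is the larger of those in its own colour.

How it is judged:
By the outcome, as a careful person would: the job done as asked, in the order asked, and still so for the second after the job is handed in, while the arm keeps its last pose, push and grip.
It also fails if it takes over 40 s, if anything falls off the work surface, if the arm or the gripper's body presses on something with over 40 N, if the wrist force passes 120 N, or if a joint passes its speed limit or range.

## Working session

There is one attempt and no reset: what is moved stays moved. The work goes in short steps, Python scripts to look and compute and a shell command to move; the robot and the scene stay as the last step left them, time stands still between calls to the robot, and variables do not carry over. Pictures are saved under pics/ and viewed, about 8 in all and at most 12, crops included, and the job is handed in when it is done.

```bash
mkdir -p pics; cat > h.py <<'E'
import numpy as np, cv2
from workcell import bot
from scipy.spatial.transform import Rotation as R
def cam(name):
    s=bot.sense(); f=bot.grab_frame(name)
    if name=='wrist':
        T=np.eye(4);T[:3,:3]=R.from_rotvec(s['eef_rot']).as_matrix();T[:3,3]=s['tcp_pos']
        E=np.linalg.inv(T@np.array(f['T_tool_cam']))
    else: E=np.array(f['extrinsics'])
    return dict(img=np.array(f['color']),K=np.array(f['camera_matrix'],float),d=np.array(f['dist'],float),E=E)
def save(c,n):
    cv2.imwrite(f'pics/{n}.png',c['img']); np.savez(f'pics/{n}.npz',**c)
def load(n): return dict(np.load(f'pics/{n}.npz'))
def ray(c,uv):
    p=cv2.undistortPoints(np.array([[uv]],float),c['K'],c['d'])[0,0]
    M=c['E'];d=M[:3,:3].T@np.array([p[0],-p[1],-1]);o=-M[:3,:3].T@M[:3,3]
    return o,d
def hit(c,uv,z):
    o,d=ray(c,uv); return o+d*(z-o[2])/d[2]
def proj(c,P):
    q=(c['E'][:3,:3]@np.array(P,float).reshape(-1,3).T).T+c['E'][:3,3]
    q=q*[1,-1,-1]
    return cv2.projectPoints(q,np.zeros(3),np.zeros(3),c['K'],c['d'])[0][:,0]
E
python3 - <<'E'
from h import *
print({k:np.round(v,3) for k,v in bot.sense().items()})
a=[]
for n in('scene','top','wrist'):
    c=cam(n);save(c,n+'0');a.append(c['img'])
    print(n,np.linalg.inv(c['E'])[:3,3].round())
a=np.vstack([np.hstack(a[:2])]);cv2.imwrite('pics/a.png',cv2.resize(a,(800,300)))
E
```

```text
{'clock': np.float64(0.0), 'joints': array([-1.223,  0.478,  0.022,  1.556, -0.012,  1.109, -0.083]), 'qd': array([ 0.001,  0.   , -0.   ,  0.001, -0.   ,  0.001,  0.001]), 'effort': array([-1.0000e-03, -5.8284e+01,  1.5340e+00, -2.7262e+01, -5.4000e-02,
        1.7000e-02,  0.0000e+00]), 'tcp_pos': array([296.851, 605.598, 240.69 ]), 'eef_rot': array([ 2.665e+00,  1.662e+00, -2.000e-03]), 'contact_force': array([0.763, 0.4  , 0.178]), 'ft_torque': array([0.016, 0.015, 0.033]), 'grip_width': np.float64(1.001)}
scene [1009.  505.  770.]
top [ 353.   16. 1358.]
wrist [221. 643. 383.]
```

View pics/top0.png

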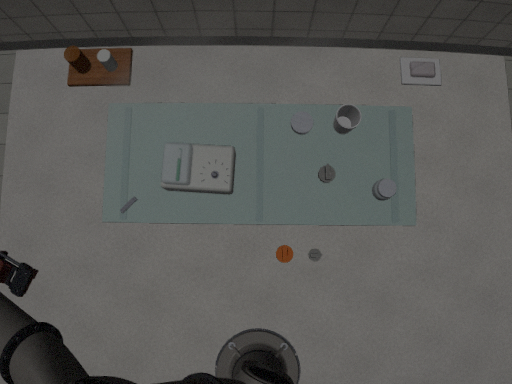

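View pics/scene0.png

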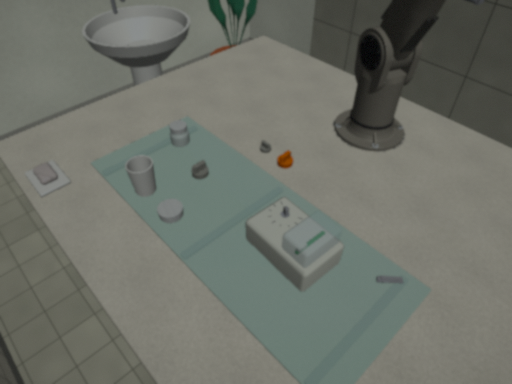

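Top view: the dial could be the grey one on the shelf (326,174), the small grey one on the table (315,255) or the orange one (285,254). The larger grey one, at (326,174), fits the description. The shaft is at (214,174) in the top view and (285,210) in the scene view.

```bash
python3 - <<'E'
from h import *
t=load('top0');s=load('scene0')
print('dial',hit(t,(326,174),59).round(1),hit(s,(201,168),50).round(1),'shaft',hit(t,(214,174),117).round(1),hit(s,(285,210),117).round(1))
def crop(c,u,v,r=24):return cv2.resize(c['img'][v-r:v+r,u-r:u+r],(380,380),interpolation=cv2.INTER_CUBIC)
a=np.vstack([np.hstack([crop(t,326,174),crop(t,214,174)]),np.hstack([crop(s,201,168),crop(s,285,210)])])
cv2.imwrite('pics/c.png',cv2.resize(a,(600,600)))
E
```

```text
dial [ 562.3 -186.7   59. ] [ 569.6 -180.2   50. ] shaft [549.1 124.7 117. ] [556.9 129.2 117. ]
```

View pics/c.png

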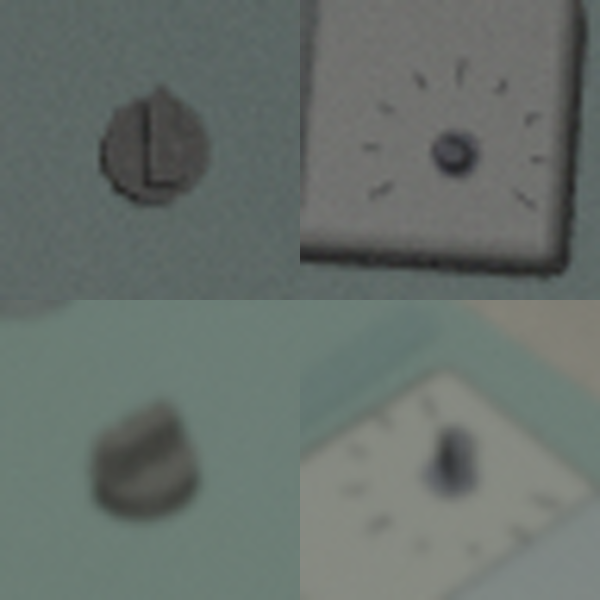

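```bash
cat >> h.py <<'E'
def goto(p,yaw=None,s=None):
    """print tool-frame shift/turn to world TCP p, tool-x at world yaw (deg, mod 180), tool down"""
    s=s or bot.sense(); r=R.from_rotvec(s['eef_rot'])
    t=r.inv().apply(np.array(p)-s['tcp_pos']); w=np.zeros(3)
    if yaw is not None:
        y=np.radians(yaw); x=np.array([np.cos(y),np.sin(y),0]); z=np.array([0,0,-1.])
        c=[(r.inv()*R.from_matrix(np.c_[k*x,np.cross(z,k*x),z])).as_rotvec() for k in(1,-1)]
        w=min(c,key=np.linalg.norm); print('alt wz',[v[2].round(3) for v in c])
    print('t',t.round(1),'w',w.round(4))
E
python3 - <<'E'
from h import *
f=bot.grab_frame('wrist');print(np.array(f['T_tool_cam']).round(3),f['camera_matrix'],f['dist'])
s=bot.sense()
goto([552,127,241],90); goto([540,127,241],90)
s2=dict(s);s2['eef_rot']=R.from_matrix(np.array([[0,1,0],[1,0,0],[0,0,-1.]])).as_rotvec();
E
```

```text
[[   1.      -0.       0.       0.143]
 [  -0.      -0.952   -0.307  -84.913]
 [   0.       0.307   -0.952 -142.321]
 [   0.       0.       0.       1.   ]] [[269.9287592    0.         253.38452791]
 [  0.         269.9287592  185.46055934]
 [  0.           0.           1.        ]] [-2.29701558e-05  0.00000000e+00  0.00000000e+00  0.00000000e+00
  0.00000000e+00]
alt wz [np.float64(-0.456), np.float64(2.686)]
t [-3.177e+02  4.397e+02  4.000e-01] w [-2.000e-04  1.000e-03 -4.558e-01]
alt wz [np.float64(-0.456), np.float64(2.686)]
t [-323.   429.     0.5] w [-2.000e-04  1.000e-03 -4.558e-01]
```

```bash

python3 -m crank '[{"hand":1,"tx":-145,"ty":200,"tz":0,"wx":0,"wy":0,"wz":0},{"hand":1,"tx":-145,"ty":200,"tz":0,"wx":0,"wy":0,"wz":0},{"hand":1,"tx":-145,"ty":200,"tz":0,"wx":0,"wy":0,"wz":0},{"hand":1,"tx":-145,"ty":200,"tz":0,"wx":0,"wy":0,"wz":0},{"hand":1,"tx":-145,"ty":200,"tz":0,"wx":0,"wy":0,"wz":0}]'
python3 -m crank '[{"hand":1,"tx":-145,"ty":200,"tz":0,"wx":0,"wy":0,"wz":0},{"hand":1,"tx":-145,"ty":200,"tz":0,"wx":0,"wy":0,"wz":0},{"hand":1,"tx":-145,"ty":200,"tz":0,"wx":0,"wy":0,"wz":0},{"hand":1,"tx":-145,"ty":200,"tz":0,"wx":0,"wy":0,"wz":0},{"hand":1,"tx":-145,"ty":200,"tz":0,"wx":0,"wy":0,"wz":0}]'
python3 -c "
from h import *
goto([552,127,185],90);print(bot.sense()['joints'].round(2))"
```

```text
clock: 0.7
tcp_pos: [413.7, 385.6, 241.6]
eef_rot: [2.666, 1.661, 0.0]
contact_force: [1.3, 0.0, -0.9]
grip_width: 0.999
clock: 1.2
tcp_pos: [529.3, 167.3, 241.8]
eef_rot: [2.666, 1.661, 0.0]
contact_force: [0.9, 0.3, 0.2]
grip_width: 1.005
alt wz [np.float64(-0.456), np.float64(2.685)]
t [-26.2  38.1  56.8] w [ 3.000e-04 -2.000e-04 -4.564e-01]
[-0.59  0.28  0.2   1.86 -0.07  1.01  0.76]
```

```bash

python3 -m crank '[{"hand":1,"tx":-26,"ty":38,"tz":57,"wx":0,"wy":0,"wz":-0.456},{"hand":1,"tx":-26,"ty":38,"tz":57,"wx":0,"wy":0,"wz":-0.456},{"hand":1,"tx":-26,"ty":38,"tz":57,"wx":0,"wy":0,"wz":-0.456},{"hand":1,"tx":-26,"ty":38,"tz":57,"wx":0,"wy":0,"wz":-0.456},{"hand":1,"tx":-26,"ty":38,"tz":57,"wx":0,"wy":0,"wz":-0.456}]'
python3 - <<'E'
from h import *
c=cam('wrist');save(c,'w1');u=proj(c,[552,127,117])[0];print(u)
u,v=u.astype(int);r=50;k=c['img'][v-r:v+r,u-r:u+r];print(u-r,v-r)
cv2.imwrite('pics/w1c.png',np.hstack([cv2.resize(c['img'],(400,300)),cv2.resize(k,(400,400),interpolation=cv2.INTER_CUBIC)[:300]]) if 0 else cv2.resize(k,(600,600),interpolation=cv2.INTER_CUBIC))
goto([565,-184,185],90)
E
```

```text
clock: 1.7
tcp_pos: [551.4, 129.9, 184.9]
eef_rot: [-2.225, -2.218, -0.001]
contact_force: [-0.1, -0.4, 0.5]
grip_width: 1.003
[249.80950177 205.37566591]
199 155
alt wz [np.float64(-0.003), np.float64(3.139)]
t [-3.141e+02  1.440e+01 -1.000e-01] w [ 0.0007 -0.0006 -0.0026]
```

View pics/w1c.png

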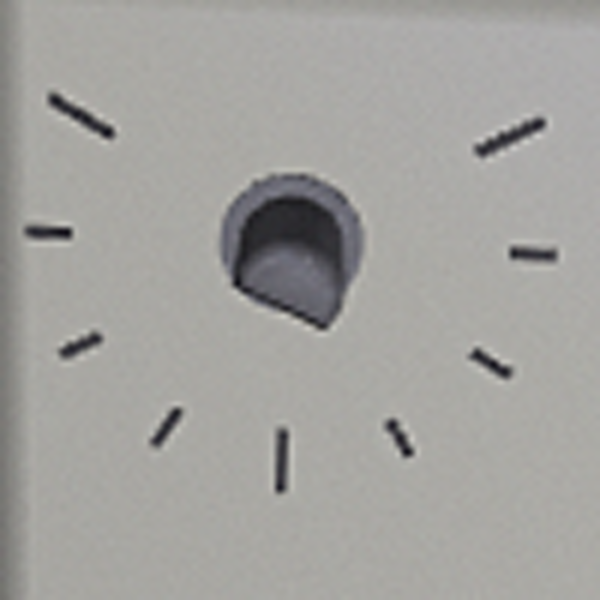

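Close view: the shaft is at about (248,197) in the wrist image. Its flat runs from crop (235,285) to (325,327) and faces down-left, which is roughly world +x turned slightly. The dark band is the side of the shaft.

```bash
python3 - <<'E'
from h import *
c=load('w1')
f=lambda x,y:((x+.5)/6-.5+199,(y+.5)/6-.5+155)
a,b=[hit(c,f(*p),114.5) for p in((235,285),(325,327))]
d=b-a;n=np.array([-d[1],d[0]]);n/=np.linalg.norm(n);n*=np.sign(n[0])
yaw=np.degrees(np.arctan2(n[1],n[0]));print(a,b,np.linalg.norm(d),'yaw',yaw,'ctr',(a+b)[:2]/2-3*n)
print('collar',hit(c,f(292,240),96))
# ticks: inner/outer ends of centre tick
t=[hit(c,f(*p),95) for p in((282,430),(280,492))];print('tick yaw',np.degrees(np.arctan2(*(t[1]-t[0])[[1,0]])))
ctr=(a+b)[:2]/2-3*n
def D(r,fl,z,ct):
    th=np.linspace(0,2*np.pi,200);p=np.c_[np.minimum(r*np.cos(th),fl),r*np.sin(th)]
    y=np.radians(yaw);M=np.array([[np.cos(y),-np.sin(y)],[np.sin(y),np.cos(y)]])
    return np.c_[p@M.T+ct,np.full(200,z)]
k=cv2.resize(c['img'][175:225,224:274],(600,600),interpolation=cv2.INTER_CUBIC)
for r,fl,z,col in((8,3,95,(255,0,0)),(8,3,114.5,(0,255,0)),(6,3,117,(0,0,255))):
    q=((proj(c,D(r,fl,z,ctr))-[224,175]+.5)*12-.5).astype(int);cv2.polylines(k,[q],True,col)
cv2.imwrite('pics/fit.png',k)
E
python3 -m crank '[{"hand":1,"tx":-157,"ty":7,"tz":0,"wx":0,"wy":0,"wz":0},{"hand":1,"tx":-157,"ty":7,"tz":0,"wx":0,"wy":0,"wz":0},{"hand":1,"tx":-157,"ty":7,"tz":0,"wx":0,"wy":0,"wz":0},{"hand":1,"tx":-157,"ty":7,"tz":0,"wx":0,"wy":0,"wz":0}]'
python3 -m crank '[{"hand":1,"tx":-157,"ty":7,"tz":25,"wx":0,"wy":0,"wz":0},{"hand":1,"tx":-157,"ty":7,"tz":25,"wx":0,"wy":0,"wz":0},{"hand":1,"tx":-157,"ty":7,"tz":25,"wx":0,"wy":0,"wz":0},{"hand":1,"tx":-157,"ty":7,"tz":25,"wx":0,"wy":0,"wz":0}]'
python3 - <<'E'
from h import *
c=cam('wrist');save(c,'w2');u=proj(c,[565,-184,59])[0];print(u)
u,v=u.astype(int);r=50;k=c['img'][v-r:v+r,u-r:u+r];print(u-r,v-r)
cv2.imwrite('pics/w2c.png',cv2.resize(k,(600,600),interpolation=cv2.INTER_CUBIC))
E
```

```text
[549.99130885 116.79494447 114.5       ] [556.42597709 129.44354485 114.5       ] 14.191266571903403 yaw -26.963610834147143 ctr [550.53475893 124.47951822]
collar [549.96139492 124.42488313  96.        ]
tick yaw -2.350723430743165
clock: 2.15
tcp_pos: [558.3, -34.4, 185.6]
eef_rot: [2.231, 2.207, -0.002]
contact_force: [-0.0, -0.2, 0.2]
grip_width: 0.999
clock: 2.55
tcp_pos: [564.4, -190.6, 159.6]
eef_rot: [2.23, 2.21, -0.004]
contact_force: [-0.6, 0.5, 0.2]
grip_width: 0.997
[260.60326416 192.33053423]
210 142
```

View pics/fit.png

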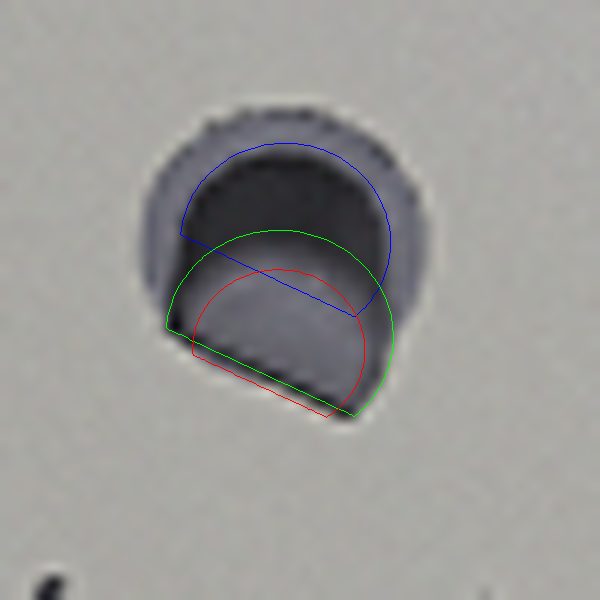

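View pics/w2c.png

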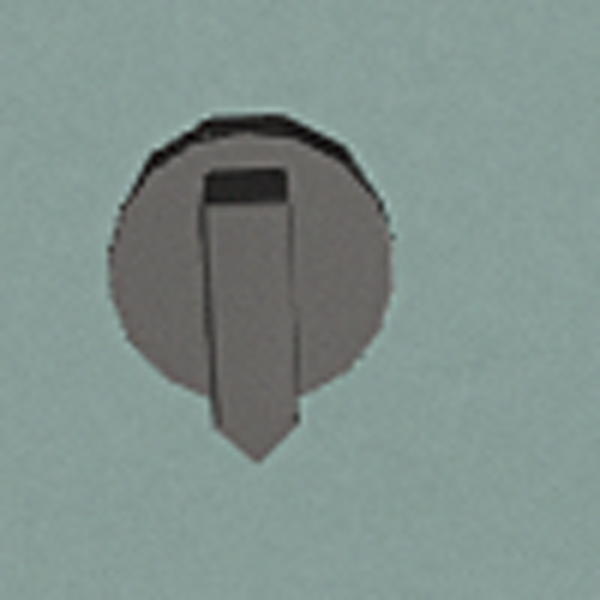

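The overlay puts the shaft centre at about (550.4,124.6) with the flat at yaw -27°. The dial crop shows the bar from (249,204) to the pointer tip at (258,463), with the disc centre near (250,266).

```bash
python3 - <<'E'
from h import *
c=load('w2')
f=lambda x,y:((x+.5)/6-.5+210,(y+.5)/6-.5+142)
H=lambda x,y,z:hit(c,f(x,y),z)
a,b=H(249,204,59),H(258,463,59);d=b-a
print('end',a,'tip',b,'len(45)',np.linalg.norm(d))
for p,q in(((208,205),(217,425)),((290,205),(299,420)),((249,204),(258,463))):
    e=H(*q,59)-H(*p,59);print('yaw',np.degrees(np.arctan2(e[1],e[0])))
u=d/np.linalg.norm(d);print('ctr',b-26*u,a+19*u)
print('disc',H(250,265,37), H(108,265,37),H(392,265,37),H(250,133,37),H(250,400,37))
print(bot.sense()['joints'].round(2));goto([563.5,-188,70],92)
E
```

```text
end [ 548.34299576 -192.88836215   59.        ] tip [ 592.51839483 -191.91712821   59.        ] len(45) 44.18607447652471
yaw 1.1533105821578855
yaw 2.095782984329242
yaw 1.2594938276118726
ctr [ 566.52467646 -192.48862235   59.        ] [ 567.33840534 -192.47073182   59.        ]
disc [ 565.46460824 -193.17113302   37.        ] [ 565.27722202 -217.60178331   37.        ] [ 565.65186911 -168.75683971   37.        ] [ 542.2128294  -192.90888474   37.        ] [ 590.54662359 -193.45402459   37.        ]
[ 0.05  0.44  0.22  1.84 -0.12  0.87  1.89]
alt wz [np.float64(-0.043), np.float64(3.099)]
t [ 1.2 -1.3 89.6] w [-0.0001  0.0023 -0.0427]
```

```bash
python3 -c "
from h import *
goto([566.3,-192.7,59],91.4)"
```

```text
alt wz [np.float64(-0.032), np.float64(3.109)]
t [ -3.5   1.6 100.6] w [-0.0001  0.0023 -0.0322]
```

```bash

python3 -m crank '[{"hand":1,"tx":-3.5,"ty":1.6,"tz":40,"wx":0,"wy":0,"wz":-0.032},{"hand":1,"tx":-3.5,"ty":1.6,"tz":75,"wx":0,"wy":0,"wz":-0.032},{"hand":1,"tx":-3.5,"ty":1.6,"tz":95,"wx":0,"wy":0,"wz":-0.032},{"hand":1,"tx":-3.5,"ty":1.6,"tz":100.5,"wx":0,"wy":0,"wz":-0.032},{"hand":1,"tx":-3.5,"ty":1.6,"tz":100.5,"wx":0,"wy":0,"wz":-0.032}]'
python3 -m crank '[{"hand":0.3,"tx":0,"ty":0,"tz":0,"wx":0,"wy":0,"wz":0},{"hand":0.3,"tx":0,"ty":0,"tz":0,"wx":0,"wy":0,"wz":0},{"hand":0,"tx":0,"ty":0,"tz":0,"wx":0,"wy":0,"wz":0},{"hand":0,"tx":0,"ty":0,"tz":0,"wx":0,"wy":0,"wz":0},{"hand":0,"tx":0,"ty":0,"tz":0,"wx":0,"wy":0,"wz":0}]' 15
python3 -m crank '[{"hand":0,"tx":0,"ty":0,"tz":0,"wx":0,"wy":0,"wz":0},{"hand":0,"tx":0,"ty":0,"tz":0,"wx":0,"wy":0,"wz":0},{"hand":0,"tx":0,"ty":0,"tz":0,"wx":0,"wy":0,"wz":0},{"hand":0,"tx":0,"ty":0,"tz":0,"wx":0,"wy":0,"wz":0},{"hand":0,"tx":0,"ty":0,"tz":0,"wx":0,"wy":0,"wz":0}]' 50
python3 -c "
from h import *
s=bot.sense();print(s['contact_force'],s['tcp_pos'],s['joints'].round(2))
save(cam('wrist'),'w3')
goto([550.4,124.6,185],63)"
```

```text
clock: 3.1
tcp_pos: [567.3, -185.9, 59.1]
eef_rot: [-2.183, -2.258, -0.0]
contact_force: [-0.5, 0.8, -0.2]
grip_width: 1.003
clock: 3.6
tcp_pos: [567.1, -188.0, 59.5]
eef_rot: [2.185, 2.256, 0.001]
contact_force: [-0.1, 0.5, -0.9]
grip_width: 0.587
clock: 4.1
tcp_pos: [566.9, -188.1, 59.1]
eef_rot: [2.186, 2.257, -0.0]
contact_force: [-0.3, -0.2, -0.1]
grip_width: 0.159
[-0.3261651  -0.16146746 -0.13368979] [ 566.91525554 -188.05867695   59.11915927] [ 0.08  0.58  0.18  1.89 -0.15  0.68  1.95]
alt wz [np.float64(0.503), np.float64(-2.638)]
t [ 313.    -6.5 -125.9] w [0.000e+00 1.000e-04 5.033e-01]
```

View pics/w3.png

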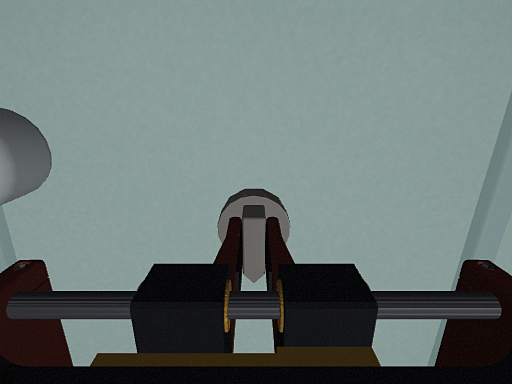

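```bash

python3 -m crank '[{"hand":0,"tx":0,"ty":0,"tz":-15,"wx":0,"wy":0,"wz":0},{"hand":0,"tx":0,"ty":0,"tz":-50,"wx":0,"wy":0,"wz":0},{"hand":0,"tx":0,"ty":0,"tz":-90,"wx":0,"wy":0,"wz":0},{"hand":0,"tx":0,"ty":0,"tz":-125,"wx":0,"wy":0,"wz":0},{"hand":0,"tx":0,"ty":0,"tz":-131,"wx":0,"wy":0,"wz":0}]'
python3 -m crank '[{"hand":0,"tx":35,"ty":6,"tz":0,"wx":0,"wy":0,"wz":0.05},{"hand":0,"tx":75,"ty":12,"tz":0,"wx":0,"wy":0,"wz":0.15},{"hand":0,"tx":115,"ty":18,"tz":0,"wx":0,"wy":0,"wz":0.27},{"hand":0,"tx":155,"ty":24,"tz":0,"wx":0,"wy":0,"wz":0.39},{"hand":0,"tx":195,"ty":30,"tz":0,"wx":0,"wy":0,"wz":0.503}]'
python3 - <<'E'
from h import *
goto([604,97,190],63);s=bot.sense();print(s['tcp_pos'],s['joints'].round(2),s['grip_width'])
c=load('w3');g=c['img'].mean(2)
print(g[185:235,250:259].mean(1).round().astype(int).tolist());print(g[262:295,254:256].mean(1).round().astype(int).tolist())
for r in (222,226): print(g[r,236:276].round().astype(int).tolist())
E
```

```text
clock: 4.65
tcp_pos: [569.4, -188.8, 195.8]
eef_rot: [2.181, 2.252, 0.007]
contact_force: [0.4, 0.2, -0.1]
grip_width: 0.158
clock: 5.15
tcp_pos: [590.2, 9.5, 190.1]
eef_rot: [-2.682, -1.635, 0.001]
contact_force: [0.8, -0.3, 0.3]
grip_width: 0.157
alt wz [np.float64(-0.005), np.float64(3.137)]
t [ 84.1 -27.8   0.1] w [-0.0007  0.0002 -0.0046]
[590.17022648   9.52543927 190.10580308] [-0.34  0.4   0.28  1.83 -0.13  0.93  1.1 ] 0.15702161949546378
[152, 153, 158, 127, 24, 37, 40, 39, 40, 36, 41, 106, 106, 103, 103, 103, 103, 103, 105, 112, 28, 37, 38, 41, 39, 40, 39, 40, 40, 40, 39, 39, 48, 80, 90, 104, 102, 101, 103, 102, 102, 103, 102, 102, 103, 102, 102, 102, 102, 103]
[102, 102, 102, 101, 100, 100, 102, 102, 100, 101, 100, 101, 100, 101, 102, 100, 102, 100, 101, 98, 122, 155, 150, 150, 150, 150, 149, 156, 169, 0, 14, 19, 21]
[13, 17, 17, 13, 15, 29, 53, 83, 104, 100, 100, 101, 99, 99, 100, 101, 97, 100, 102, 100, 101, 101, 104, 105, 105, 102, 104, 107, 101, 91, 12, 14, 16, 19, 12, 14, 18, 20, 17, 12]
[19, 17, 10, 15, 12, 2, 41, 85, 105, 101, 101, 98, 103, 102, 103, 102, 103, 103, 104, 102, 100, 102, 107, 101, 104, 104, 104, 106, 103, 61, 0, 8, 13, 15, 15, 14, 17, 12, 21, 9]
```

```bash

python3 -m crank '[{"hand":0,"tx":42,"ty":-14,"tz":0,"wx":0,"wy":0,"wz":-0.005},{"hand":0,"tx":70,"ty":-24,"tz":0,"wx":0,"wy":0,"wz":-0.005},{"hand":0,"tx":84,"ty":-28,"tz":0,"wx":0,"wy":0,"wz":-0.005},{"hand":0,"tx":84,"ty":-28,"tz":0,"wx":0,"wy":0,"wz":-0.005},{"hand":0,"tx":84,"ty":-28,"tz":0,"wx":0,"wy":0,"wz":-0.005}]'
python3 -m crank '[{"hand":0,"tx":0,"ty":0,"tz":0,"wx":0,"wy":0,"wz":0},{"hand":0,"tx":0,"ty":0,"tz":0,"wx":0,"wy":0,"wz":0},{"hand":0,"tx":0,"ty":0,"tz":0,"wx":0,"wy":0,"wz":0}]'
python3 - <<'E'
from h import *
s=bot.sense();c=cam('wrist');save(c,'w4');u=proj(c,[550.4,124.6,117])[0];print(u,s['tcp_pos'],s['eef_rot'],s['grip_width'])
u,v=np.round(u).astype(int);r=25;x0,y0=u-r,v-r;print(x0,y0)
k=cv2.resize(c['img'][v-r:v+r,u-r:u+r],(600,600),interpolation=cv2.INTER_CUBIC)
k2=k.copy()
def D(r,fl,z,ct,yaw):
    th=np.linspace(0,2*np.pi,200);p=np.c_[np.minimum(r*np.cos(th),fl),r*np.sin(th)]
    y=np.radians(yaw);M=np.array([[np.cos(y),-np.sin(y)],[np.sin(y),np.cos(y)]])
    return np.c_[p@M.T+ct,np.full(200,z)]
for r,fl,z,col in((8,3,95,(255,0,0)),(8,3,114.5,(0,255,0)),(6,1,117,(0,0,255))):
    q=((proj(c,D(r,fl,z,[550.4,124.6],-27))-[x0,y0]+.5)*12-.5).astype(int);cv2.polylines(k,[q],True,col)
cv2.imwrite('pics/w4c.png',np.hstack([cv2.resize(c['img'],(400,300)),cv2.resize(k,(300,300))]) if 0 else k)
w=load('w3');T=np.array([566.9,-188.06,59.1])
for n,p,z in(('end',(254,217.5),59),('tip',(254.5,281.7),59),('discfar',(254,195.6),37)): print(n,hit(w,p,z)-T)
E
```

```text
clock: 5.65
tcp_pos: [603.6, 93.4, 190.0]
eef_rot: [2.675, 1.646, -0.002]
contact_force: [0.8, -0.8, 0.3]
grip_width: 0.155
clock: 5.95
tcp_pos: [603.8, 94.1, 190.2]
eef_rot: [2.676, 1.646, -0.0]
contact_force: [-1.0, -0.1, -0.5]
grip_width: 0.155
[257.27165915 129.57651363] [603.82998233  94.06927009 190.23797472] [ 2.67567615e+00  1.64589482e+00 -1.87501308e-04] 0.15505101024937817
232 105
end [-19.42433845  -0.20825362  -0.1       ]
tip [24.50680675  1.5514123  -0.1       ]
discfar [-24.82796682  -0.34693746 -22.1       ]
```

View pics/w4c.png

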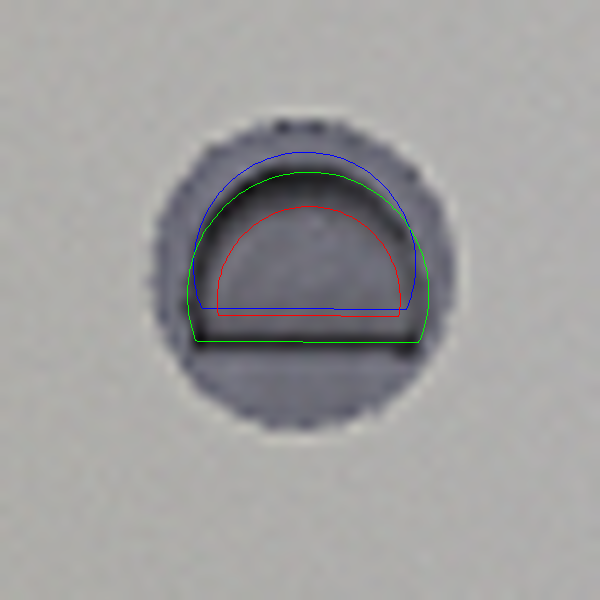

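```bash
python3 -c "
from h import *
goto([550.8,123.9,162],63)"
```

```text
alt wz [np.float64(0.004), np.float64(-3.138)]
t [  2.4 -60.6  28.2] w [0.0001 0.0001 0.0039]
```

```bash

python3 -m crank '[{"hand":0,"tx":1,"ty":-25,"tz":0,"wx":0,"wy":0,"wz":0.004},{"hand":0,"tx":2.4,"ty":-50,"tz":0,"wx":0,"wy":0,"wz":0.004},{"hand":0,"tx":2.4,"ty":-60.6,"tz":10,"wx":0,"wy":0,"wz":0.004},{"hand":0,"tx":2.4,"ty":-60.6,"tz":28,"wx":0,"wy":0,"wz":0.004},{"hand":0,"tx":2.4,"ty":-60.6,"tz":28,"wx":0,"wy":0,"wz":0.004}]'
python3 -m crank '[{"hand":0,"tx":0,"ty":0,"tz":0,"wx":0,"wy":0,"wz":0},{"hand":0,"tx":0,"ty":0,"tz":0,"wx":0,"wy":0,"wz":0},{"hand":0,"tx":0,"ty":0,"tz":0,"wx":0,"wy":0,"wz":0}]'
python3 -c "
from h import *
goto([550.8,123.9,153],63);s=bot.sense();print(s['tcp_pos'],s['contact_force'],s['ft_torque'])"
```

```text
clock: 6.5
tcp_pos: [549.3, 124.3, 159.9]
eef_rot: [-2.677, -1.644, 0.006]
contact_force: [0.2, 0.0, -1.1]
grip_width: 0.16
clock: 6.8
tcp_pos: [551.5, 124.6, 162.7]
eef_rot: [2.678, 1.642, 0.002]
contact_force: [0.3, 0.2, -1.1]
grip_width: 0.158
alt wz [np.float64(0.001), np.float64(-3.141)]
t [-1.  -0.3  9.7] w [ 0.0009 -0.0008  0.0008]
[551.48874572 124.6151795  162.73324124] [ 0.33808199  0.1818006  -1.11714785] [-0.02144866 -0.06048901 -0.0358955 ]
```

```bash

python3 -m crank '[{"hand":0,"tx":-0.8,"ty":-0.3,"tz":3,"wx":0,"wy":0,"wz":0},{"hand":0,"tx":-0.8,"ty":-0.3,"tz":6,"wx":0,"wy":0,"wz":0},{"hand":0,"tx":-0.8,"ty":-0.3,"tz":8,"wx":0,"wy":0,"wz":0},{"hand":0,"tx":-0.8,"ty":-0.3,"tz":9.5,"wx":0,"wy":0,"wz":0},{"hand":0,"tx":-0.8,"ty":-0.3,"tz":9.5,"wx":0,"wy":0,"wz":0}]'
python3 -m crank '[{"hand":0,"tx":0,"ty":0,"tz":1,"wx":0,"wy":0,"wz":0},{"hand":0,"tx":0,"ty":0,"tz":2,"wx":0,"wy":0,"wz":0},{"hand":0,"tx":0,"ty":0,"tz":3,"wx":0,"wy":0,"wz":0},{"hand":0,"tx":0,"ty":0,"tz":3,"wx":0,"wy":0,"wz":0}]'
```

```text
clock: 7.3
tcp_pos: [550.2, 124.2, 152.4]
eef_rot: [2.677, 1.643, -0.0]
contact_force: [0.8, -0.3, -0.7]
grip_width: 0.154
clock: 7.7
tcp_pos: [550.2, 124.3, 149.6]
eef_rot: [2.677, 1.643, 0.0]
contact_force: [1.2, -0.2, -0.4]
grip_width: 0.154
```

```bash

python3 -m crank '[{"hand":0,"tx":0,"ty":0,"tz":1.5,"wx":0,"wy":0,"wz":0},{"hand":0,"tx":0,"ty":0,"tz":3,"wx":0,"wy":0,"wz":0},{"hand":0,"tx":0,"ty":0,"tz":4.5,"wx":0,"wy":0,"wz":0},{"hand":0,"tx":0,"ty":0,"tz":4.5,"wx":0,"wy":0,"wz":0}]'
python3 -m crank '[{"hand":0,"tx":0,"ty":0,"tz":1,"wx":0,"wy":0,"wz":0},{"hand":0,"tx":0,"ty":0,"tz":2,"wx":0,"wy":0,"wz":0},{"hand":0,"tx":0,"ty":0,"tz":3,"wx":0,"wy":0,"wz":0},{"hand":0,"tx":0,"ty":0,"tz":3,"wx":0,"wy":0,"wz":0}]'
python3 -m crank '[{"hand":0,"tx":0,"ty":0,"tz":1,"wx":0,"wy":0,"wz":0},{"hand":0,"tx":0,"ty":0,"tz":2,"wx":0,"wy":0,"wz":0},{"hand":0,"tx":0,"ty":0,"tz":3,"wx":0,"wy":0,"wz":0},{"hand":0,"tx":0,"ty":0,"tz":3,"wx":0,"wy":0,"wz":0}]'
```

```text
clock: 8.1
tcp_pos: [550.1, 124.2, 144.9]
eef_rot: [2.677, 1.643, -0.0]
contact_force: [1.0, -0.3, -1.3]
grip_width: 0.157
clock: 8.5
tcp_pos: [550.2, 124.3, 142.4]
eef_rot: [-2.678, -1.643, -0.0]
contact_force: [-0.7, -0.5, 4.2]
grip_width: 0.156
clock: 8.9
tcp_pos: [550.3, 124.3, 139.4]
eef_rot: [-2.678, -1.643, -0.0]
contact_force: [-1.0, -0.9, 6.6]
grip_width: 0.153
```

```bash

python3 -m crank '[{"hand":0,"tx":0,"ty":0,"tz":1,"wx":0,"wy":0,"wz":0},{"hand":0,"tx":0,"ty":0,"tz":2,"wx":0,"wy":0,"wz":0},{"hand":0,"tx":0,"ty":0,"tz":2.5,"wx":0,"wy":0,"wz":0},{"hand":0,"tx":0,"ty":0,"tz":2.5,"wx":0,"wy":0,"wz":0}]' 60
python3 -m crank '[{"hand":0,"tx":0,"ty":0,"tz":0.5,"wx":0,"wy":0,"wz":0},{"hand":0,"tx":0,"ty":0,"tz":0.7,"wx":0,"wy":0,"wz":0},{"hand":0,"tx":0,"ty":0,"tz":0.7,"wx":0,"wy":0,"wz":0},{"hand":0,"tx":0,"ty":0,"tz":0.7,"wx":0,"wy":0,"wz":0}]'
```

```text
clock: 9.3
tcp_pos: [550.3, 124.3, 137.2]
eef_rot: [-2.677, -1.643, -0.001]
contact_force: [-2.2, -0.1, 8.7]
grip_width: 0.153
clock: 9.7
tcp_pos: [550.3, 124.3, 136.9]
eef_rot: [-2.677, -1.643, -0.001]
contact_force: [-3.6, -1.6, 11.1]
grip_width: 0.159
```

```bash

python3 -m crank '[{"hand":0,"tx":0,"ty":0,"tz":0.5,"wx":0,"wy":0,"wz":0},{"hand":0,"tx":0,"ty":0,"tz":0.5,"wx":0,"wy":0,"wz":0},{"hand":0,"tx":0,"ty":0,"tz":0.5,"wx":0,"wy":0,"wz":0}]'
python3 -m crank '[{"hand":0,"tx":0,"ty":0,"tz":0.4,"wx":0,"wy":0,"wz":0},{"hand":0,"tx":0,"ty":0,"tz":0.4,"wx":0,"wy":0,"wz":0},{"hand":0,"tx":0,"ty":0,"tz":0.4,"wx":0,"wy":0,"wz":0}]'
```

```text
clock: 10.0
tcp_pos: [550.4, 124.3, 136.8]
eef_rot: [-2.677, -1.643, -0.001]
contact_force: [-3.9, -0.8, 15.4]
grip_width: 0.155
clock: 10.3
tcp_pos: [550.4, 124.3, 136.7]
eef_rot: [-2.677, -1.643, -0.002]
contact_force: [-5.1, -2.0, 18.2]
grip_width: 0.156
```

The force is rising with no further travel, so the shaft is against its stop. One last look before handing in.

```bash
python3 - <<'E'
from h import *
w=cam('wrist')['img'];s=cam('scene')['img']
cv2.imwrite('pics/end.png',np.hstack([cv2.resize(w[130:320,130:380],(400,304)),cv2.resize(s[100:290,120:370],(400,304))]))
x=bot.sense();print(x['contact_force'],x['tcp_pos'])
E
```

```text
[-5.49819344 -1.98113813 17.20217848] [550.42073606 124.31726464 136.75429738]
```

View pics/end.png

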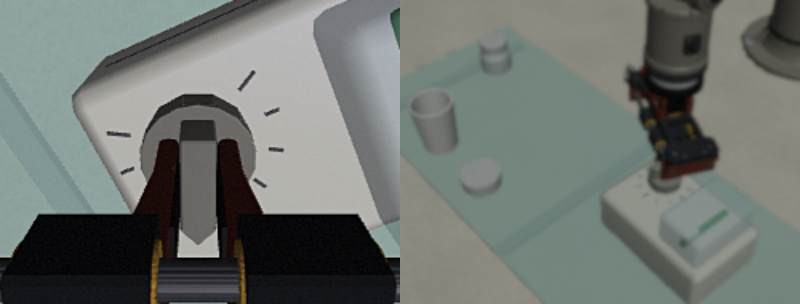

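The left half shows the dial seated level on the shaft, just above the deck, held by its bar with the pointer down the image along the flat's direction. The right half shows the tumbler, jar and tin where they were.

```bash
python3 -c "
from workcell import bot
print(bot.sign_off())"
```

```text
the job is handed in; nothing more can be done
None
```

I put the dial on the steriliser shaft, pressed it down to the stop and handed the job in at about 10.4 s of the 40 s allowed, still holding it down. `sign_off` gives no verdict.

**What I did:** I gripped the larger grey dial by its bar and turned it to yaw -27°, to match the shaft flat. It went onto the shaft with almost no force.

**Last checks:**
- **Fully home:** the spring was first felt at a TCP height of about 142.5 mm; about 143 mm was expected for a seated dial.
- **Pressed to the stop:** the travel ended at 136.75 mm, about 6 mm lower. After that the force rose from 11 to about 17–18 N with no further movement.
- **Still held:** the grip opening stayed at 14 mm, the bar's width, at 60 N.
- **Final pictures:** the dial sits level just above the deck, and the tumbler, jar and tin are where they stood. The clipper was outside that picture, but the arm never went near it.

**What disagreed:**
- **Dial position:** the first dial measurement and the settled grasp differed by about 4–5 mm in y, probably because that picture was taken while the arm was still moving. I measured the shaft again with the arm at rest, and the jaws centred the bar.
- **Side force:** a sideways force of about 5–6 N remained at the end.

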